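Offer a scoop of chocolates over the gift carton

TASK

With the scoop standing in the tray, scoop up at least three of the five wrapped chocolates, lift it higher than the three jars and carry it over them to the open gift carton, disturbing none of the jars. Finish still holding the loaded scoop level and still, its underside about 2 cm above the rim of the carton, its pan centred over the mouth and in line with the carton's long side, so that the customer can see the portion before it is tipped in. Never touch the carton, and lose no chocolate: any that are not in the scoop stay in the tray.

Things in the scene. Friction and masses are not known exactly. Their poses are not given: they have to be found in the camera images.
- scoop: steel scoop with an upright dark wooden handle, 0.14 kg, standing loose and level in the tray, lip facing the sweets. Origin: on the centre line of its underside, 45 mm ahead of the pan's back wall; x to the open front lip, z up. Pan: x -45 to +35 mm, y -28 to +28 mm, floor 2 mm, sides 19 mm high at the back, sloping down to the lip, back wall 34 mm
- scoop_pan (a point): point in the middle of the scoop's pan, 6 mm behind the scoop's origin and 14 mm above its underside. A low entry ramp, 4 mm high, just behind the lip (25 to 35 mm ahead of the origin) keeps sweets in the pan from rolling out while it is level; sweets caught at the end of the tray lie on the lip until the scoop is leaned back (lip up)
- scoop_grip (a point): middle of the scoop's handle at a good height to grip, 58 mm behind the scoop's origin and 75 mm above its underside. The handle is a vertical wooden bar behind the back wall, 22 mm (x) by 20 mm (y), from 30 to 100 mm above the underside
- tray: long open wooden tray, fixed to the counter, 248 x 74 x 30 mm outside; inside 236 mm (x from -118 to +118 mm) by 62 mm (y from -31 to +31 mm), floor 4 mm thick and smooth. Origin: centre of its underside; the sweets lie towards its +x end, the scoop stands at its -x end
- carton: small open-topped cardboard gift carton with a red band, loose and light (0.16 kg), empty, 130 mm (x, its long side) by 84 mm (y) by 70 mm high outside, walls 3 mm. Origin: centre of its underside
- carton_mouth (a point): centre of the carton's open mouth, at rim height, 70 mm above its underside; axes as the carton's
- white_lid_jar: jam jar with white lid, 62 mm across, 82 mm high, loose; origin: centre of its underside. One of the three jars standing in a row between tray and carton
- red_lid_jar: jam jar with dark red lid, 54 mm across, 70 mm high, loose; origin: centre of its underside. One of the three jars in between
- sprinkle_jar: slim jar of sprinkles with black cap, 45 mm across, 105 mm high, loose; origin: centre of its underside. One of the three jars in between
- sweet1_center (a point): centre of a round wrapped chocolate, gold, a ball 24 mm across, 12 g, smooth, loose on the tray's floor (it rolls)
- sweet2_center (a point): centre of a round wrapped chocolate, red, a ball 24 mm across, 12 g, smooth, loose on the tray's floor (it rolls)
- sweet3_center (a point): centre of a round wrapped chocolate, copper, a ball 24 mm across, 12 g, smooth, loose on the tray's floor (it rolls)
- sweet4_center (a point): centre of a round wrapped chocolate, green, a ball 24 mm across, 12 g, smooth, loose on the tray's floor (it rolls)
- sweet5_center (a point): centre of a round wrapped chocolate, gold, a ball 24 mm across, 12 g, smooth, loose on the tray's floor (it rolls)

How it is judged:
On the way:
1. the scoop, with at least three chocolates in its pan, is lifted higher than the jars (underside at least 115 mm above the counter) ((distance between each of sweet1_center, sweet2_center, sweet3_center and scoop_pan below 0.037 m or distance between each of sweet1_center, sweet2_center, sweet4_center and scoop_pan below 0.037 m or distance between each of sweet1_center, sweet2_center, sweet5_center and scoop_pan below 0.037 m or distance between each of sweet1_center, sweet3_center, sweet4_center and scoop_pan below 0.037 m or distance between each of sweet1_center, sweet3_center, sweet5_center and scoop_pan below 0.037 m or distance between each of sweet1_center, sweet4_center, sweet5_center and scoop_pan below 0.037 m or distance between each of sweet2_center, sweet3_center, sweet4_center and scoop_pan below 0.037 m or distance between each of sweet2_center, sweet3_center, sweet5_center and scoop_pan below 0.037 m or distance between each of sweet2_center, sweet4_center, sweet5_center and scoop_pan below 0.037 m or distance between each of sweet3_center, sweet4_center, sweet5_center and scoop_pan below 0.037 m) and height (world z) of scoop above 0.115 m), for 0.2 s.
At the end, for the whole second after the job is handed in: Scoop held still by the gripper, touching nothing else, underside 6-40 mm above the carton rim, pan middle within 20 mm of the mouth centre, level within 0.17 rad, in line within 0.20 rad; 3+ chocolates within 37 mm of the pan middle, the rest in the tray; carton and jars moved under 10 mm ((distance between each of sweet1_center, sweet2_center, sweet3_center and scoop_pan below 0.037 m or distance between each of sweet1_center, sweet2_center, sweet4_center and scoop_pan below 0.037 m or distance between each of sweet1_center, sweet2_center, sweet5_center and scoop_pan below 0.037 m or distance between each of sweet1_center, sweet3_center, sweet4_center and scoop_pan below 0.037 m or distance between each of sweet1_center, sweet3_center, sweet5_center and scoop_pan below 0.037 m or distance between each of sweet1_center, sweet4_center, sweet5_center and scoop_pan below 0.037 m or distance between each of sweet2_center, sweet3_center, sweet4_center and scoop_pan below 0.037 m or distance between each of sweet2_center, sweet3_center, sweet5_center and scoop_pan below 0.037 m or distance between each of sweet2_center, sweet4_center, sweet5_center and scoop_pan below 0.037 m or distance between each of sweet3_center, sweet4_center, sweet5_center and scoop_pan below 0.037 m) and (distance between sweet1_center and scoop_pan below 0.037 m or (x of sweet1_center in the frame of tray between -0.119 and 0.119 m and y of sweet1_center in the frame of tray between -0.032 and 0.032 m and z of sweet1_center in the frame of tray below 0.04 m)) and (distance between sweet2_center and scoop_pan below 0.037 m or (x of sweet2_center in the frame of tray between -0.119 and 0.119 m and y of sweet2_center in the frame of tray between -0.032 and 0.032 m and z of sweet2_center in the frame of tray below 0.04 m)) and (distance between sweet3_center and scoop_pan below 0.037 m or (x of sweet3_center in the frame of tray between -0.119 and 0.119 m and y of sweet3_center in the frame of tray between -0.032 and 0.032 m and z of sweet3_center in the frame of tray below 0.04 m)) and (distance between sweet4_center and scoop_pan below 0.037 m or (x of sweet4_center in the frame of tray between -0.119 and 0.119 m and y of sweet4_center in the frame of tray between -0.032 and 0.032 m and z of sweet4_center in the frame of tray below 0.04 m)) and (distance between sweet5_center and scoop_pan below 0.037 m or (x of sweet5_center in the frame of tray between -0.119 and 0.119 m and y of sweet5_center in the frame of tray between -0.032 and 0.032 m and z of sweet5_center in the frame of tray below 0.04 m)) and horizontal distance between scoop_pan and carton_mouth below 0.02 m and z of scoop in the frame of carton_mouth between 0.006 and 0.04 m and angle between scoop's own z axis and vertical below 0.17 rad and angle between the x axis of scoop and the x axis of carton, either way round below 0.2 rad and contact force between the fingers and scoop above 1 N and contact force between scoop and carton below 0.1 N and linear speed of scoop below 0.03 m/s and distance of each of carton, white_lid_jar, red_lid_jar, sprinkle_jar from where it was at the start of the episode below 0.01 m and angle between carton's own z axis and vertical below 0.1 rad); the arm keeps its last pose, push and grip.
It fails at once if the carton is touched by the scoop or the robot (contact force between any of scoop, the arm, the fingers and carton above 0.3 N).
It fails at once if one of the three jars in between is shifted or tipped (distance of any of white_lid_jar, red_lid_jar, sprinkle_jar from where it was at the start of the episode above 0.01 m or angle between any of white_lid_jar, red_lid_jar, sprinkle_jar's own z axis and vertical above 0.2 rad).
It also fails if it takes over 51 s, if anything falls off the work surface, if the arm or the gripper's body presses on something with over 40 N, if the wrist force passes 120 N, or if a joint passes its speed limit or range.

ROBOT

A 6-joint arm with a two-finger parallel gripper is mounted at the origin on a cart in front of the work surface, level with it; the furniture and walls round the work are solid. World frame = base frame: x ahead of the robot, y to its left, z up, the work surface at z = 0. Lengths are in m, angles in rad, forces in N, time in s.
With the tool pointing down it reaches from about 0.35 to 0.975 m from the base axis. Payload 4.9 kg.
Tool frame: the origin (TCP) lies midway between the tips of the shut fingers; the grasp point (between the pads) lies 19 mm behind it; z points along the fingers, y is the direction in which the jaws open and shut (so a half turn about z gives the same grasp; the last joint's range is limited). The gripper opens to 85 mm and grips with 20 to 120 N. Pads are 22 mm wide; open, the fingers measure 114 mm over their backs; the gripper's body (76 mm by 85 mm) begins 54 mm behind the grasp point. The pads swing forward as they close: fully open they stand 13 mm farther back than shut.
Start: joints at [-1.248, 0.053, 1.613, -0, 1.476, -0.119], TCP at [0.267, -0.565, 0.231] pointing down, gripper open.
Joint ranges: [-3.01, 3.01], [-1.01, 2.22], [0.06, 2.58], [-1.02, 4.17], [0.09, 2.62], [-3.14, 3.14]. Speed limits (rad/s): [2.57, 2.57, 3.14, 3.14, 3.14, 3.14].

INTERFACE

Orientations are given as a unit quaternion [w, x, y, z].
In Python, from plant import manip, cams gives the robot as it stands.
- The arm moves only by the tool jog_arm, never from a script. Its argument "targets" is a list of rows, each a list of 4 numbers: the shift along the tool's x, y, z in m, then the turn about the tool's z in degrees. A call has 1 to 5 rows; each row is the pose to reach, as a shift and turn from the pose commanded when the call began, along the tool's axes at that moment; what a row does not reach only later rows make up. A row lasts 1/12 s, in which the tool goes at most 41.7 mm and 7.16 degrees, less where a joint would pass 70% of its speed; a pose out of reach is approached as far as the arm can. A call with a gripper value outside its range is refused whole. "fingers" is the opening, from 0 (shut) to 1 (fully open), set as the call begins (left out, the last holds). The fingers move at their own pace and stop on an object; the grip force is fixed at half the most. Time passes only in rows, so rows that repeat a pose let the fingers close. It gives the time, the measured TCP pose, the force and the opening at its end, in the units of the state.
- manip.state(): the state, without advancing time (a new reading comes with each control period).
- cams.grab_frame(name): name is "scene" or "top"; returns the picture (384x512x3 uint8, red, green, blue); there is no depth.
- cams.get_calibration(name): a dict with "camera_matrix" (3x3 intrinsics, pixels), "cam_to_world" (4x4, takes a point from camera to world coordinates). Camera axes: x right, y up, looking along -z (the intrinsics and any distortion apply to the point x, -y, -z); pixel columns grow to the right and rows downward; lengths in m; the calibration is good to about 2 mm. A picture is of the moment at which its call begins. get_calibration takes no time and is no camera call.
- manip.job_done(): hands the job in, once; it reports no verdict.
The state is a dict: "time": time; "joint_pos": joint angles; "joint_vel": joint speeds; "joint_efforts": joint torques, N m; "tool_pos": TCP position; "tool_rot": TCP orientation; "contact_force": force on the tool from outside, world axes, zero at the start; "ft_torque": the same for the moment, N m; "gripper_width": opening from 0.0 (shut) to 1.0 (fully open).
Only numpy, scipy, OpenCV 4.12 (cv2) and the standard library are available. Lean on these libraries where they do the work, as an engineer would, in place of code of your own. Each camera call takes 0.05 s, during which the arm holds its last target. There are 200 camera calls.

## Working session

There is one attempt and no reset: what is moved stays moved. The work goes in short steps, Python scripts to look and compute and a tool call to move; the robot and the scene stay as the last step left them, time stands still between calls to the robot, and variables do not carry over. Pictures are saved under pics/ and viewed, about 8 in all and at most 12, crops included, and the job is handed in when it is done.

Besides the shell and the picture viewer there is one more tool, called after "Call:" as name([rows], argument=value, ...), one row to a line, values as JSON. jog_arm: Moves the arm, as the interface text tells. Its arguments: {"type":"object","properties":{"targets":{"type":"array"},"fingers":{"type":"number"}},"required":["targets"]}

```bash
mkdir -p pics; ls; python3 - <<'E'
from plant import manip, cams
import cv2, numpy as np
for n in("scene","top"):
    f=cams.grab_frame(n); cv2.imwrite(f"pics/{n}0.png",cv2.cvtColor(f,cv2.COLOR_RGB2BGR))
    c=cams.get_calibration(n); print(n,np.round(c["camera_matrix"],1).tolist(),np.round(c["cam_to_world"],3).tolist(),[k for k in c])
s=manip.state(); print({k:np.round(v,3).tolist() for k,v in s.items()})
E
```

```text
pics
scene [[353.8, 0.0, 254.3], [0.0, 353.8, 185.1], [0.0, 0.0, 1.0]] [[-0.813, 0.365, -0.453, 0.148], [-0.582, -0.531, 0.616, 0.752], [-0.016, 0.765, 0.644, 0.635], [0.0, 0.0, 0.0, 1.0]] ['camera_matrix', 'cam_to_world']
top [[389.1, 0.0, 258.1], [0.0, 389.1, 193.7], [0.0, 0.0, 1.0]] [[-0.003, 0.996, -0.092, 0.449], [-1.0, -0.005, -0.012, 0.227], [-0.012, 0.092, 0.996, 0.926], [0.0, 0.0, 0.0, 1.0]] ['camera_matrix', 'cam_to_world']
{'time': 0.1, 'joint_pos': [-1.248, 0.053, 1.614, 0.0, 1.476, -0.119], 'joint_vel': [0.0, -0.001, -0.003, -0.002, 0.002, 0.0], 'joint_efforts': [0.001, -39.49, -37.136, -0.0, 0.004, -0.0], 'tool_pos': [0.267, -0.564, 0.23], 'tool_rot': [-0.001, 0.976, 0.219, -0.0], 'contact_force': [0.273, -0.295, -0.24], 'ft_torque': [0.032, -0.041, -0.002], 'gripper_width': 1.0}
```

View pics/scene0.png

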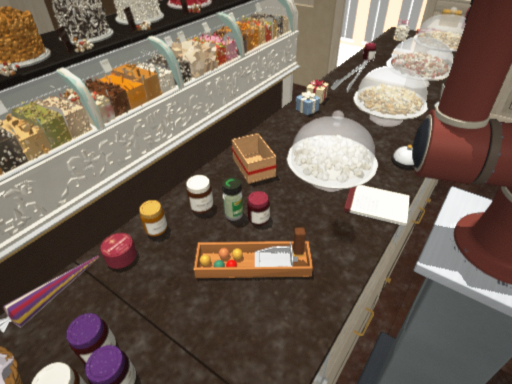

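View pics/top0.png

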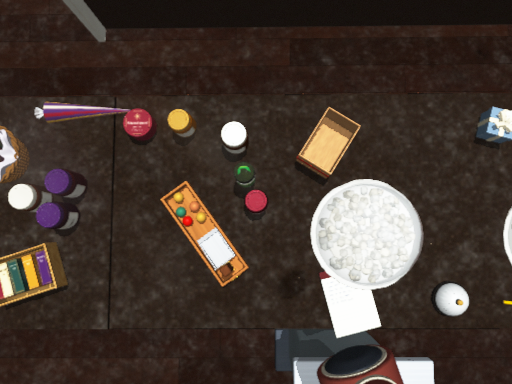

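The scene picture shows the tray at about (253,260), with sweets at (205–240,257) and the scoop handle at (299,240). The jars are at (200,193), (233,198) and (259,207), and the carton is at (254,157). The top picture shows the tray at about (205,233) with the handle at its lower right (225,270), and the carton at (328,142). Next I'll take crops to measure from.

```bash
python3 - <<'E'
import cv2
def crop(n,x,y,w,h,s):
    i=cv2.imread(f"pics/{n}0.png")[y:y+h,x:x+w]; i=cv2.resize(i,None,fx=s,fy=s,interpolation=cv2.INTER_CUBIC)
    for k in range(0,w,10): cv2.line(i,(k*s,0),(k*s,8 if k%50 else 20),(255,255,255),1)
    for k in range(0,h,10): cv2.line(i,(0,k*s),(8 if k%50 else 20,k*s),(255,255,255),1)
    cv2.imwrite(f"pics/{n}0c.png",i)
crop("top",150,100,220,190,3); crop("scene",180,130,150,150,4)
E
```

```text
(no output)
```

View pics/top0c.png

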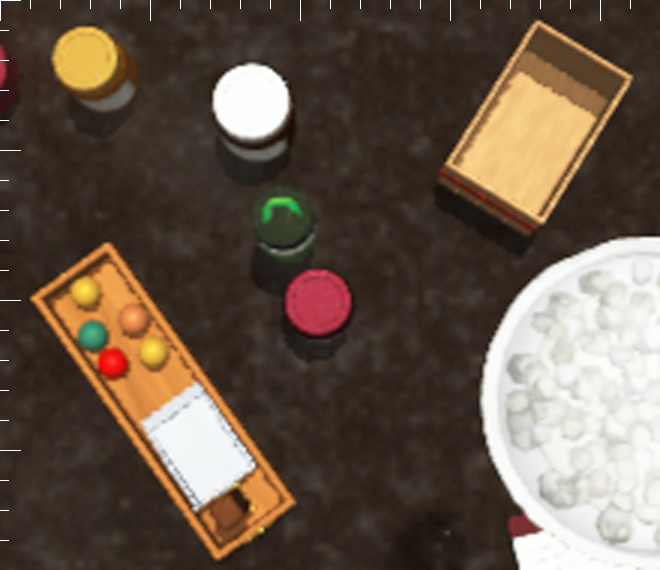

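View pics/scene0c.png

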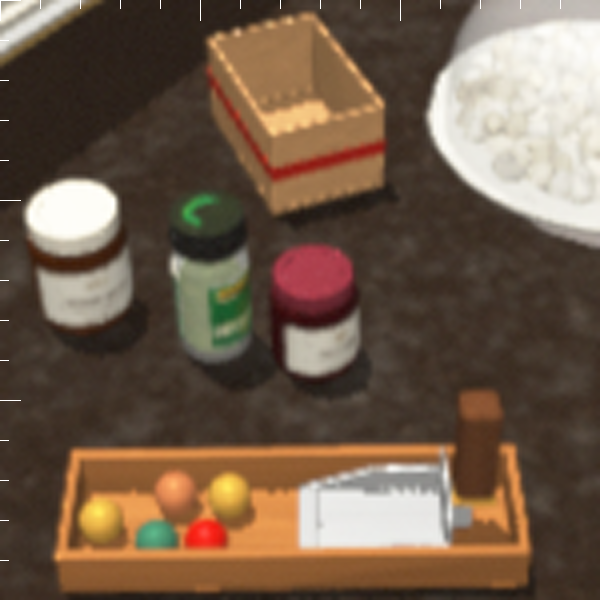

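The crops give these full-picture pixels. The tray rim corners in the top view are about (161,199), (186,181), (248,267) and (223,286). The handle top is about (226,270) in top and (300,231) in scene. The carton rim corners in top are (330,107), (361,126), (330,174) and (298,157). Next I'll triangulate these and check them against colour masks.

```bash
cat > h.py <<'E'
import numpy as np, cv2
from plant import manip, cams
C={n:cams.get_calibration(n) for n in("scene","top")}
def ray(n,p):
    K=np.array(C[n]["camera_matrix"]);T=np.array(C[n]["cam_to_world"])
    d=np.linalg.solve(K,[p[0],p[1],1.])*[1,-1,-1]; return T[:3,3],T[:3,:3]@d
def plane(n,p,z):
    o,d=ray(n,p); return o+d*(z-o[2])/d[2]
def tri(pt,ps):
    A=[];b=[]
    for n,p in(("top",pt),("scene",ps)):
        o,d=ray(n,p);d=d/np.linalg.norm(d);P=np.eye(3)-np.outer(d,d);A.append(P);b.append(P@o)
    x=np.linalg.lstsq(np.vstack(A),np.hstack(b),rcond=None)[0]; return x, np.linalg.norm(A[0]@x-b[0])*2
def proj(n,X):
    K=np.array(C[n]["camera_matrix"]);T=np.array(C[n]["cam_to_world"])
    c=T[:3,:3].T@(np.array(X)-T[:3,3])*[1,-1,-1]; q=K@c; return q[:2]/q[2]
def save(n,f,name): cv2.imwrite(f"pics/{name}.png",cv2.cvtColor(f,cv2.COLOR_RGB2BGR))
E
python3 - <<'E'
from h import *
np.set_printoptions(precision=4,suppress=True)
t=lambda x,y:(150+x/3-.33,100+y/3-.33); s=lambda x,y:(180+x/4-.4,130+y/4-.4)
P={"tr_sweetR":(t(108,244),s(72,452)),"tr_sweetL":(t(32,297),s(58,557)),"tr_scR":(t(295,502),s(516,447)),"tr_scL":(t(219,558),s(528,553)),
"c1":(t(539,22),s(208,38)),"c2":(t(632,77),s(312,14)),"c3":(t(541,225),s(384,103)),"c4":(t(443,170),s(272,134)),
"handle":(t(227,511),s(480,404)),"red":(t(318,302),s(314,270)),"white":(t(252,102),s(72,210)),"spr":(t(283,212),s(209,215))}
for k,v in P.items(): x,e=tri(*v); print(k,x,round(e,4))
for k,z in(("tr",.03),("c",.07)):
    q=np.array([plane("top",v[0],z) for n,v in P.items() if n.startswith(k) and (k!="c" or len(n)==2)])
    print(k,q[:,:2].tolist(),q.mean(0), [np.linalg.norm(q[i]-q[j]) for i,j in((0,1),(1,2),(2,3),(0,2),(1,3))])
# masks
I={n:cv2.imread(f"pics/{n}0.png") for n in C}
H={n:cv2.cvtColor(I[n],cv2.COLOR_BGR2HSV) for n in C}
m=cv2.inRange(H["top"],(5,110,90),(22,255,255)); m[:175]=0;m[290:]=0;m[:,:155]=0;m[:,255:]=0
r=cv2.minAreaRect(cv2.findNonZero(m)); print("trayrect",r,[plane("top",p,.03)[:2] for p in cv2.boxPoints(r)])
# handle dark brown in both
for n,(x0,y0,x1,y1) in(("top",(218,258,238,280)),("scene",(290,225,308,258))):
    h=H[n][y0:y1,x0:x1]; print(n); print(h[...,2] if n=="top" else h[::2,:,2])
# scoop pan white
w=cv2.inRange(H["top"],(0,0,170),(180,60,255)); w[:222]=0;w[275:]=0;w[:,:190]=0;w[:,245:]=0
r=cv2.minAreaRect(cv2.findNonZero(w)); print("pan",r,[plane("top",p,.02)[:2] for p in cv2.boxPoints(r)])
E
```

```text
tr_sweetR [0.5625 0.4064 0.0298] 0.001
tr_sweetL [0.5207 0.464  0.0301] 0.001
tr_scR [0.3634 0.261  0.0276] 0.0019
tr_scL [0.3226 0.3193 0.0263] 0.0006
c1 [0.7241 0.0765 0.0688] 0.0013
c2 [0.6803 0.0076 0.0695] 0.0009
c3 [0.5692 0.0787 0.0736] 0.0004
c4 [0.6109 0.1504 0.0736] 0.0012
handle [0.3651 0.306  0.1019] 0.0
red [0.513  0.2426 0.0704] 0.0005
white [0.6609 0.291  0.0804] 0.0003
spr [0.574  0.266  0.1006] 0.0036
tr [[0.5620928892959688, 0.4060903739969579], [0.5211599620611986, 0.4643411645893466], [0.3644534707192724, 0.26136230306042574], [0.32285528144962394, 0.31880597614755274]] [0.4426 0.3626 0.03  ] [np.float64(0.07119451619784566), np.float64(0.25643194546755294), np.float64(0.07092379662887638), np.float64(0.24496439392765734), np.float64(0.24597812387943585)]
c [[0.7231580905453932, 0.0763766435286296], [0.6805784499943452, 0.008006095913154543], [0.5695514510224224, 0.07802405543454727], [0.6110919926779542, 0.14973209598873213]] [0.6461 0.078  0.07  ] [np.float64(0.08054537584924652), np.float64(0.1312612248771538), np.float64(0.08287134414956471), np.float64(0.1536
[... 2924 characters left out ...]
  86  86  82  80  79  83  97 122 149 224]
 [157 220 142  83  74  81  85  85  86  85  83  80  79  82 100 120 146 218]
 [165 229 155  82  78  82  83  85  86  85  82  80  79  83 106 113 124 178]
 [146 194 158 117  83  81  83  85  85  84  83  80  79  90 130 147 114 149]
 [131 149 182 189 111  90  89  88  87  89  87  83  89 134 211 207 126 144]
 [140 144 208 215 201 169 164 165 165 167 168 168 173 192 208 210 149 128]
 [161 159 220 161 145 147 149 161 201 223 225 227 229 231 232 225 179 117]]
pan ((215.42306518554688, 248.1153564453125), (35.382301330566406, 24.66975212097168), 55.491477966308594) [array([0.4243, 0.384 ]), array([0.4564, 0.337 ]), array([0.3893, 0.2903]), array([0.3576, 0.337 ])]
```

Call:
jog_arm([
  [0.14,-0.11,-0.1,0],
  [0.14,-0.11,-0.1,0],
  [0.14,-0.11,-0.1,0],
  [0.14,-0.11,-0.1,0],
  [0.14,-0.11,-0.1,0],
], fingers=1)

```text
time: 0.52
tool_pos: [0.3472, -0.4038, 0.3321]
tool_rot: [-0.0, 0.976, 0.219, 0.0]
contact_force: [1.8, 0.7, -0.8]
gripper_width: 1.0
```

Call:
jog_arm([
  [0.03,-0.025,-0.02,0],
  [0.06,-0.05,-0.04,0],
  [0.095,-0.075,-0.06,0],
  [0.12,-0.105,-0.065,0],
  [0.145,-0.135,-0.07,0],
])

```text
time: 0.93
tool_pos: [0.4194, -0.2248, 0.4019]
tool_rot: [0.001, 0.976, 0.219, 0.001]
contact_force: [0.6, 0.0, -0.8]
gripper_width: 1.002
```

Call:
jog_arm([
  [0.16,-0.16,0,0],
  [0.16,-0.16,0,0],
  [0.16,-0.16,0,0],
  [0.16,-0.16,0,0],
  [0.16,-0.16,0,0],
])

```text
time: 1.35
tool_pos: [0.4891, -0.0281, 0.4003]
tool_rot: [0.0, 0.976, 0.219, -0.0]
contact_force: [1.0, -0.7, 0.5]
gripper_width: 1.005
```

Call:
jog_arm([
  [0.015,-0.19,0.05,-10.9],
  [0.015,-0.19,0.05,-10.9],
  [0.015,-0.19,0.05,-10.9],
  [0.015,-0.19,0.05,-10.9],
  [0.015,-0.19,0.05,-10.9],
])

```text
time: 1.77
tool_pos: [0.4196, 0.1503, 0.3492]
tool_rot: [-0.0, 0.95, 0.312, -0.001]
contact_force: [0.5, -0.6, -0.6]
gripper_width: 1.0
```

```bash
cat >> h.py <<'E'
def shift(x,y,z,yaw=None):
    s=manip.state();p=np.array(s["tool_pos"]);w,a,b,c=s["tool_rot"]
    from scipy.spatial.transform import Rotation as R
    M=R.from_quat([a,b,c,w]).as_matrix(); cy=np.degrees(np.arctan2(M[1,0],M[0,0]))
    print("t",round(s["time"],2),"pos",p.round(4),"yaw",round(cy,2),"tilt",np.degrees(np.arccos(-M[2,2])).round(2),"j6",np.round(s["joint_pos"][5],2),"w",round(s["gripper_width"],3),"F",np.round(s["contact_force"],1))
    print("shift",(M.T@(np.array([x,y,z])-p)).round(4),"turn",None if yaw is None else round(cy-yaw,2))
E
python3 -c "
from h import *
shift(.365,.306,.2,36.2)"
```

```text
t 1.77 pos [0.4196 0.1503 0.3492] yaw 36.31 tilt 0.09 j6 1.11 w 1.0 F [ 0.5 -0.6 -0.6]
shift [ 0.0484 -0.1576  0.1493] turn 0.11
```

Call:
jog_arm([
  [0.01,-0.03,0.03,0],
  [0.02,-0.06,0.06,0],
  [0.028,-0.09,0.085,0],
  [0.036,-0.12,0.11,0],
  [0.042,-0.139,0.13,0],
])

```text
time: 2.18
tool_pos: [0.3707, 0.2866, 0.2177]
tool_rot: [-0.0, 0.95, 0.312, -0.001]
contact_force: [0.4, -0.1, 0.2]
gripper_width: 1.001
```

Call:
jog_arm([
  [0.003,-0.01,0.01,0],
  [0.006,-0.0185,0.02,0],
  [0.006,-0.0185,0.04,0],
  [0.006,-0.0185,0.04,0],
  [0.006,-0.0185,0.04,0],
])

```text
time: 2.6
tool_pos: [0.3672, 0.3028, 0.1804]
tool_rot: [0.0, 0.951, 0.31, -0.001]
contact_force: [0.4, 0.4, 0.4]
gripper_width: 1.003
```

```bash
python3 -c "
from h import *
shift(.365,.306,.06,36.2)
a=cams.grab_frame('scene')[180:300,230:350];b=cams.grab_frame('top')[200:320,170:290]
save('x',cv2.resize(np.hstack([a,b]),None,fx=3.3,fy=3.3,interpolation=cv2.INTER_CUBIC),'above')"
```

```text
t 2.6 pos [0.3672 0.3028 0.1804] yaw 36.16 tilt 0.08 j6 1.47 w 1.003 F [0.4 0.4 0.4]
shift [ 0.0003 -0.0039  0.1204] turn -0.04
```

View pics/above.png

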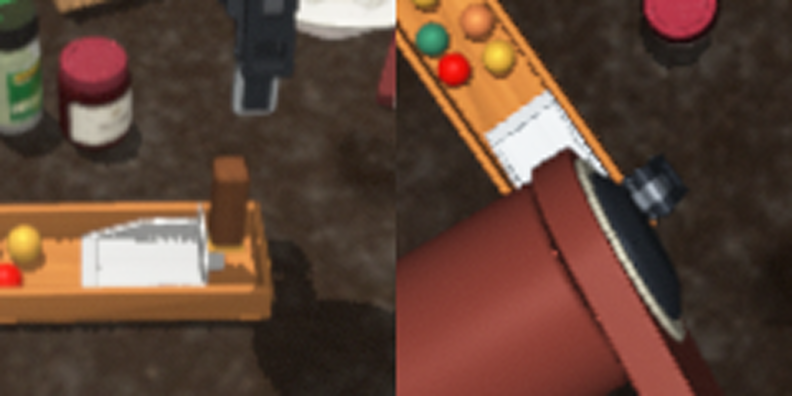

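The picture shows the near finger at about crop (255,90), above and in line with the handle at crop (230,200), and the scoop hasn't moved. I'll go down now.

Call:
jog_arm([
  [0,-0.004,0.03,0],
  [0,-0.004,0.06,0],
  [0,-0.004,0.085,0],
  [0,-0.004,0.105,0],
  [0,-0.004,0.12,0],
])

```text
time: 3.12
tool_pos: [0.3652, 0.3062, 0.0603]
tool_rot: [0.0, 0.951, 0.31, 0.0]
contact_force: [0.0, -0.9, -0.2]
gripper_width: 1.0
```

```bash
python3 -c "
from h import *
shift(.365,.306,.06,36.2)
for X in ((.365,.306,.079),(.365+.59*.0425,.306-.81*.0425,.073),(.365-.59*.0425,.306+.81*.0425,.073)): print(proj('scene',X))
a=cams.grab_frame('scene')[180:300,230:350]
save('x',cv2.resize(a,None,fx=4,fy=4,interpolation=cv2.INTER_CUBIC),'down')"
```

```text
t 3.12 pos [0.3652 0.3062 0.0603] yaw 36.15 tilt 0.03 j6 1.48 w 1.0 F [ 0.  -0.9 -0.2]
shift [-0.0003  0.      0.0003] turn -0.05
[298.90585496 238.17265863]
[296.664334   225.12813694]
[300.96022534 256.47095687]
```

View pics/down.png

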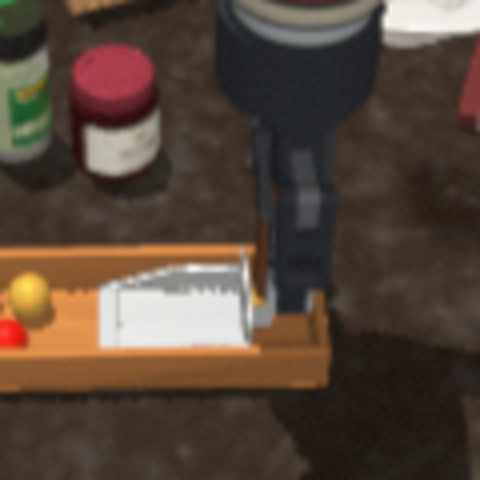

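The near finger covers the handle, with its centre at about (304,240) against the handle's (299,238). That is a few mm too far back, so I'll shift 4 mm forward and close.

Call:
jog_arm([
  [0.004,0,0,0],
  [0.004,0,0,0],
])

```text
time: 3.33
tool_pos: [0.3698, 0.3097, 0.0627]
tool_rot: [-0.0, 0.951, 0.31, 0.002]
contact_force: [-0.1, 0.7, 0.4]
gripper_width: 1.004
```

Call:
jog_arm([
  [0,0,0,0],
  [0,0,0,0],
  [0,0,0,0],
  [0,0,0,0],
  [0,0,0,0],
], fingers=0)

```text
time: 3.75
tool_pos: [0.3681, 0.3091, 0.0611]
tool_rot: [-0.0, 0.95, 0.311, 0.0]
contact_force: [0.1, 0.0, -0.6]
gripper_width: 0.297
```

Call:
jog_arm([
  [0,0,0,0],
  [0,0,0,0],
  [0,0,0,0],
])

```text
time: 4.0
tool_pos: [0.368, 0.3091, 0.0611]
tool_rot: [-0.0, 0.95, 0.311, 0.0]
contact_force: [-2.3, -0.3, 3.1]
gripper_width: 0.226
```

Call:
jog_arm([
  [0.006,0,0,0],
  [0.014,0,0,0],
  [0.023,0,0,0],
  [0.032,0,0,0],
  [0.04,0,0,0],
])

```text
time: 4.42
tool_pos: [0.4012, 0.3332, 0.061]
tool_rot: [0.0, 0.95, 0.311, 0.0]
contact_force: [-1.8, -1.5, 6.9]
gripper_width: 0.227
```

Call:
jog_arm([
  [0.01,0,0,0],
  [0.02,0,0,0],
  [0.03,0,0,0],
  [0.04,0,0,0],
  [0.048,0,0,0],
])

```text
time: 4.83
tool_pos: [0.4401, 0.3618, 0.0611]
tool_rot: [0.0, 0.95, 0.311, 0.0]
contact_force: [-2.6, -2.7, 7.4]
gripper_width: 0.221
```

```bash
python3 -c "
from h import *
shift(.368+.806*.118,.3091+.592*.118,.061,36.15)
a=cams.grab_frame('scene')[190:290,190:310];b=cams.grab_frame('top')[170:270,150:250]
save('x',cv2.resize(np.hstack([a,b]),None,fx=3.6,fy=3.6,interpolation=cv2.INTER_CUBIC),'push1')"
```

```text
t 4.83 pos [0.4401 0.3618 0.0611] yaw 36.22 tilt 0.02 j6 1.5 w 0.221 F [-2.6 -2.7  7.4]
shift [ 0.0287 -0.0003  0.0001] turn 0.07
```

View pics/push1.png

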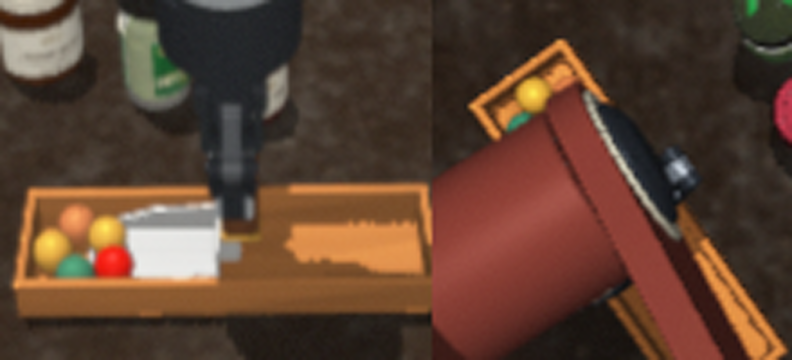

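The red and near gold sweets are at the lip (crop (112,262) and (107,232)) with the others against the end wall. About 30 mm is left to travel, so I'll push on while watching the force.

Call:
jog_arm([
  [0.006,0,0,0],
  [0.012,0,0,0],
  [0.016,0,0,0],
  [0.02,0,0,0],
  [0.02,0,0,0],
])

```text
time: 5.35
tool_pos: [0.4557, 0.3733, 0.061]
tool_rot: [-0.0, 0.95, 0.311, 0.0]
contact_force: [-0.3, -0.4, 4.6]
gripper_width: 0.223
```

Call:
jog_arm([
  [0.002,0,0,0],
  [0.004,0,0,0],
  [0.006,0,0,0],
  [0.006,0,0,0],
])

```text
time: 5.68
tool_pos: [0.4601, 0.3765, 0.0611]
tool_rot: [0.0, 0.95, 0.311, 0.0]
contact_force: [-1.8, -0.3, 6.1]
gripper_width: 0.226
```

```bash
python3 -c "
from h import *
shift(.368+.806*.118,.3091+.592*.118,.061,36.15)
a=cams.grab_frame('scene')[210:280,185:285]
save('x',cv2.resize(a,None,fx=6,fy=6,interpolation=cv2.INTER_CUBIC),'push2')"
```

```text
t 5.68 pos [0.4601 0.3765 0.0611] yaw 36.22 tilt 0.01 j6 1.5 w 0.226 F [-1.8 -0.3  6.1]
shift [ 0.0039 -0.0002  0.0001] turn 0.07
```

View pics/push2.png

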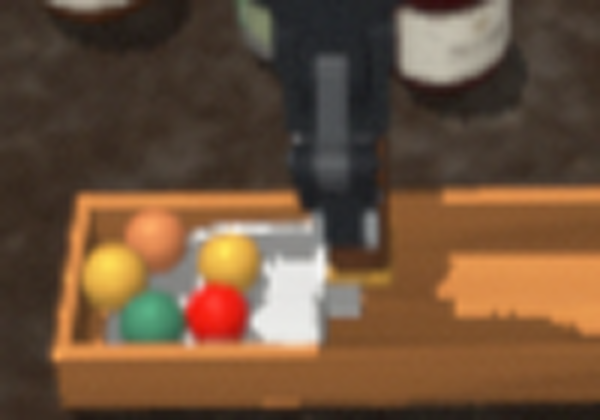

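Call:
jog_arm([
  [0.001,0,0,0],
  [0.002,0,0,0],
  [0.003,0,0,0],
  [0.003,0,0,0],
])

```text
time: 6.07
tool_pos: [0.4623, 0.3781, 0.061]
tool_rot: [0.0, 0.95, 0.311, -0.0]
contact_force: [-3.1, -1.6, 6.2]
gripper_width: 0.227
```

```bash
cat >> h.py <<'E'
def sweets(f,z=.018,grip=.058,box=(0,0,512,384)):
    """sweet centres in the scoop frame (x from origin, y) from the scene picture, at height z"""
    s=manip.state();p=np.array(s["tool_pos"]);w,a,b,c=s["tool_rot"];yaw=2*np.arctan2(b,a)
    h=cv2.cvtColor(f,cv2.COLOR_RGB2HSV);u=np.array([np.cos(yaw),np.sin(yaw)]);v=np.array([-u[1],u[0]])
    x0,y0,x1,y1=box
    for n,lo,hi in(("gold",(20,120,150),(32,255,255)),("red",(0,220,150),(3,255,255)),("copper",(7,100,200),(13,190,255)),("green",(70,100,60),(90,255,255))):
        m=cv2.inRange(h[y0:y1,x0:x1],lo,hi); k,_,st,ce=cv2.connectedComponentsWithStats(m)
        for i in range(1,k):
            if st[i,4]>=12:
                q=ce[i]+[x0,y0]; X=plane("scene",q,z)[:2]; d=X-p[:2]; print(n,"area",st[i,4],"bbox",(st[i,:4]+[x0,y0,0,0]).tolist(),"px",q.round(1),"world",X.round(3),"scoop x,y",np.round([d@u-grip,d@v],4))
E
python3 -c "
from h import *
shift(.368+.806*.118,.3091+.592*.118,.061,36.15)
sweets(cams.grab_frame('scene'),box=(190,235,250,275))"
```

```text
t 6.07 pos [0.4623 0.3781 0.061 ] yaw 36.22 tilt 0.02 j6 1.5 w 0.227 F [-3.1 -1.6  6.2]
shift [ 0.0011 -0.0002  0.    ] turn 0.07
gold area 32 bbox [218, 249, 7, 6] px [220.8 251.6] world [0.511 0.39 ] scoop x,y [-0.012  -0.0193]
gold area 36 bbox [200, 251, 7, 7] px [202.8 253.8] world [0.54  0.417] scoop x,y [ 0.0275 -0.0141]
red area 48 bbox [217, 258, 8, 8] px [220.6 262. ] world [0.493 0.412] scoop x,y [-0.0133  0.0091]
copper area 51 bbox [206, 244, 8, 8] px [209.7 247.5] world [0.539 0.395] scoop x,y [ 0.0138 -0.0316]
green area 57 bbox [205, 259, 10, 7] px [209.7 262.3] world [0.512 0.426] scoop x,y [0.0103 0.0094]
```

Call:
jog_arm([
  [0.002,0,0,0],
  [0.002,0,-0.001,0],
  [0.002,0,-0.003,0],
  [0.001,0,-0.006,0],
  [0,0,-0.008,0],
])

```text
time: 6.53
tool_pos: [0.4614, 0.3776, 0.0676]
tool_rot: [0.0, 0.95, 0.311, -0.001]
contact_force: [-0.8, -0.2, -1.4]
gripper_width: 0.227
```

Call:
jog_arm([
  [-0.001,0,0,0],
  [-0.003,0,0,0],
  [-0.006,0,0,0],
  [-0.009,0,0,0],
  [-0.012,0,0,0],
])

```text
time: 6.95
tool_pos: [0.4522, 0.3707, 0.0684]
tool_rot: [0.0, 0.95, 0.311, -0.0]
contact_force: [-0.3, 0.6, -2.8]
gripper_width: 0.226
```

Call:
jog_arm([
  [-0.003,0,0,0],
  [-0.006,0,0,0],
  [-0.009,0,0,0],
  [-0.012,0,0,0],
  [-0.013,0,0,0],
])

```text
time: 7.37
tool_pos: [0.4417, 0.3631, 0.0686]
tool_rot: [0.0, 0.95, 0.311, -0.0]
contact_force: [0.3, -0.0, -2.3]
gripper_width: 0.225
```

```bash
python3 -c "
from h import *
shift(.368+.806*.118,.3091+.592*.118,.061,36.15)
f=cams.grab_frame('scene');sweets(f,z=.026,box=(190,235,250,275))
save('x',cv2.resize(f[210:280,185:285],None,fx=6,fy=6,interpolation=cv2.INTER_CUBIC),'lift1')"
```

```text
t 7.37 pos [0.4417 0.3631 0.0686] yaw 36.21 tilt 0.01 j6 1.5 w 0.225 F [ 0.3 -0.  -2.3]
shift [ 0.0267 -0.0002  0.0076] turn 0.06
gold area 35 bbox [230, 247, 7, 6] px [232.8 249.4] world [0.489 0.375] scoop x,y [-0.0134 -0.0185]
gold area 36 bbox [200, 258, 7, 6] px [203.  260.6] world [0.522 0.435] scoop x,y [0.0492 0.0108]
red area 51 bbox [232, 255, 9, 8] px [236.3 258.9] world [0.466 0.391] scoop x,y [-0.0219  0.0079]
copper area 52 bbox [217, 247, 9, 8] px [221.  250.8] world [0.507 0.392] scoop x,y [ 0.0122 -0.0152]
copper area 16 bbox [233, 267, 16, 1] px [240.5 267. ] world [0.446 0.402] scoop x,y [-0.0314  0.0292]
green area 65 bbox [221, 256, 9, 9] px [225.1 260. ] world [0.484 0.407] scoop x,y [0.0019 0.0102]
```

View pics/lift1.png

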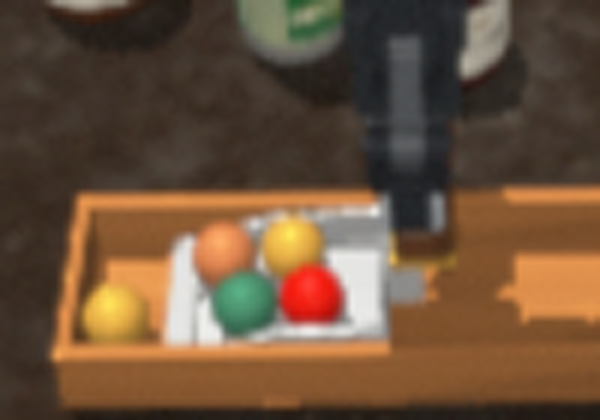

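Four sweets (gold, copper, green, red) sit in the pan behind the ramp, at crop (290–310,245–295) and (225–245,250–300). The fifth lies on the tray floor at (115,312). I'll lift now.

Call:
jog_arm([
  [0,0,-0.003,0],
  [0,0,-0.008,0],
  [0,0,-0.014,0],
  [0,0,-0.021,0],
  [0,0,-0.029,0],
])

```text
time: 7.83
tool_pos: [0.4423, 0.3634, 0.0985]
tool_rot: [-0.0, 0.95, 0.311, 0.0]
contact_force: [-0.5, 0.1, -3.0]
gripper_width: 0.225
```

Call:
jog_arm([
  [0,0,-0.01,0],
  [0,0,-0.02,0],
  [0,0,-0.03,0],
  [0,0,-0.04,0],
  [0,0,-0.05,0],
])

```text
time: 8.25
tool_pos: [0.4422, 0.3634, 0.149]
tool_rot: [-0.0, 0.95, 0.311, 0.0]
contact_force: [-0.5, -1.2, -1.6]
gripper_width: 0.228
```

Call:
jog_arm([
  [0,0,-0.01,0],
  [0,0,-0.02,0],
  [0,0,-0.03,0],
  [0,0,-0.039,0],
  [0,0,-0.045,0],
])

```text
time: 8.67
tool_pos: [0.4425, 0.3636, 0.1943]
tool_rot: [-0.0, 0.95, 0.311, 0.001]
contact_force: [0.5, -0.5, -1.8]
gripper_width: 0.224
```

Call:
jog_arm([
  [0,0,-0.001,0],
  [0,0,-0.001,1],
  [0,0,-0.001,3],
  [0,0,-0.001,6],
  [0,0,-0.001,10],
])

```text
time: 9.08
tool_pos: [0.4416, 0.363, 0.1925]
tool_rot: [0.0, 0.974, 0.225, -0.001]
contact_force: [-0.4, -0.2, -1.6]
gripper_width: 0.225
```

```bash
python3 -c "
from h import *
shift(.4417,.3631,.193,-32.7)
f=cams.grab_frame('scene');sweets(f,z=.150,box=(185,190,280,275))"
```

```text
t 9.08 pos [0.4416 0.363  0.1925] yaw 26.0 tilt 0.11 j6 1.67 w 0.225 F [-0.4 -0.2 -1.6]
shift [ 0.0001 -0.0001 -0.0005] turn 58.7
gold area 39 bbox [228, 203, 7, 6] px [230.9 205.6] world [0.492 0.366] scoop x,y [-0.0119 -0.0193]
gold area 39 bbox [200, 258, 7, 7] px [203.1 260.8] world [0.445 0.5  ] scoop x,y [0.0051 0.1216]
red area 61 bbox [228, 211, 10, 9] px [233.  215.6] world [0.471 0.386] scoop x,y [-0.0219  0.0075]
copper area 48 bbox [214, 203, 9, 7] px [218.1 206. ] world [0.512 0.381] scoop x,y [ 0.0132 -0.0141]
green area 75 bbox [216, 211, 10, 9] px [220.6 215.3] world [0.491 0.399] scoop x,y [0.0018 0.0106]
```

All four rode up with the scoop. Next I'll turn through the remaining 58.7°.

Call:
jog_arm([
  [0,0,0,4],
  [0,0,0,8],
  [0,0,0,12],
  [0,0,0,16],
  [0,0,0,20],
])

```text
time: 9.55
tool_pos: [0.4417, 0.3631, 0.1927]
tool_rot: [0.0, 0.999, 0.053, -0.001]
contact_force: [0.2, 0.0, -1.7]
gripper_width: 0.224
```

Call:
jog_arm([
  [0,0,0,4],
  [0,0,0,8],
  [0,0,0,12],
  [0,0,0,16],
  [0,0,0,20],
])

```text
time: 9.97
tool_pos: [0.4417, 0.3631, 0.1927]
tool_rot: [0.0, 0.993, -0.121, -0.001]
contact_force: [-0.6, 0.5, -1.4]
gripper_width: 0.227
```

Call:
jog_arm([
  [0,0,0,4],
  [0,0,0,8],
  [0,0,0,12],
  [0,0,0,16],
  [0,0,0,18.7],
])

```text
time: 10.38
tool_pos: [0.4417, 0.3631, 0.1927]
tool_rot: [0.001, 0.96, -0.281, -0.001]
contact_force: [0.7, -0.2, -2.8]
gripper_width: 0.224
```

```bash
python3 -c "
from h import *
shift(.6049,.1048,.193,-32.7)"
```

```text
t 10.38 pos [0.4417 0.3631 0.1927] yaw -32.62 tilt 0.09 j6 2.7 w 0.224 F [ 0.7 -0.2 -2.8]
shift [ 0.2767  0.1296 -0.0004] turn 0.08
```

Call:
jog_arm([
  [0.004,0.002,0,0],
  [0.012,0.0056,0,0],
  [0.024,0.0112,0,0],
  [0.038,0.0178,0,0],
  [0.052,0.0244,0,0],
])

```text
time: 10.8
tool_pos: [0.4736, 0.3134, 0.1935]
tool_rot: [0.0, 0.96, -0.279, 0.0]
contact_force: [0.2, 1.4, -1.4]
gripper_width: 0.224
```

Call:
jog_arm([
  [0.014,0.0066,0,0],
  [0.028,0.0131,0,0],
  [0.042,0.0197,0,0],
  [0.056,0.0262,0,0],
  [0.07,0.0328,0,0],
])

```text
time: 11.22
tool_pos: [0.5151, 0.2476, 0.1935]
tool_rot: [0.0, 0.96, -0.28, 0.0]
contact_force: [0.1, -0.7, -3.5]
gripper_width: 0.227
```

Call:
jog_arm([
  [0.014,0.0066,0,0],
  [0.028,0.0131,0,0],
  [0.042,0.0197,0,0],
  [0.056,0.0262,0,0],
  [0.07,0.0328,0,0],
])

```text
time: 11.63
tool_pos: [0.5564, 0.1823, 0.1935]
tool_rot: [0.0, 0.96, -0.28, -0.0]
contact_force: [0.2, 0.5, -2.6]
gripper_width: 0.225
```

Call:
jog_arm([
  [0.014,0.0066,0,0],
  [0.028,0.0131,0,0],
  [0.042,0.0197,0,0],
  [0.054,0.025,0,0],
  [0.064,0.03,0,0],
])

```text
time: 12.05
tool_pos: [0.5944, 0.1231, 0.1936]
tool_rot: [0.0, 0.96, -0.28, 0.0]
contact_force: [-0.8, -0.2, -2.6]
gripper_width: 0.226
```

Call:
jog_arm([
  [0.008,0.0037,0,0],
  [0.014,0.0066,0,0],
  [0.018,0.0085,0,0],
  [0.0205,0.0096,0,0],
  [0.0205,0.0096,0,0],
])

```text
time: 12.47
tool_pos: [0.6059, 0.1054, 0.1936]
tool_rot: [-0.0, 0.96, -0.28, -0.0]
contact_force: [-0.8, -0.3, -2.5]
gripper_width: 0.225
```

```bash
python3 -c "
from h import *
shift(.6049,.1048,.15,-32.7)
f=cams.grab_frame('scene');sweets(f,z=.150,grip=.0537,box=(185,90,290,275))
a=cv2.resize(f[100:190,200:300],None,fx=4,fy=4,interpolation=cv2.INTER_CUBIC)
b=cv2.resize(cams.grab_frame('top')[90:180,270:370],None,fx=4,fy=4,interpolation=cv2.INTER_CUBIC)
save('x',np.hstack([a,b]),'carton1')"
```

```text
t 12.47 pos [0.6059 0.1054 0.1936] yaw -32.49 tilt 0.0 j6 2.19 w 0.225 F [-0.8 -0.3 -2.5]
shift [-0.0005  0.001   0.0436] turn 0.21
gold area 40 bbox [200, 258, 7, 7] px [203.  260.9] world [0.445 0.5  ] scoop x,y [-0.4008  0.2466]
green area 26 bbox [245, 118, 6, 6] px [247.1 120.1] world [0.666 0.075] scoop x,y [0.0138 0.0068]
```

View pics/carton1.png

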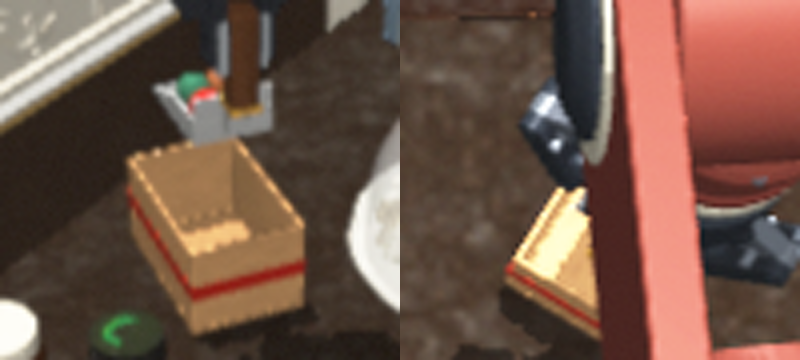

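The scene half shows the scoop above the carton with the sweets in the pan at crop (195,90) and the handle base at crop (243,108). The carton hasn't moved. Before lowering, I'll check the pan's position against its projected corners.

```bash
python3 -c "
from h import *
s=manip.state();p=np.array(s['tool_pos']);w,a,b,c=s['tool_rot'];y=2*np.arctan2(b,a)
u=np.array([np.cos(y),np.sin(y),0]);v=np.array([-u[1],u[0],0]);z=p[2]-.057
for g in(.0537,.058):
  O=np.array([p[0],p[1],z])+g*u
  for n,X in(('lipL',(.035,.028,0.002)),('backL',(-.045,.028,0)),('backR',(-.045,-.028,0)),('hbot',(-.069,0,.03)),('hbotL',(-.069,.01,.03)),('hbotR',(-.069,-.01,.03))):
    q=proj('scene',O+X[0]*u+X[1]*v+[0,0,X[2]]); print(g,n,((q-[200,100])*4).round(0))
  print('pan',(O-.006*u)[:2].round(4))
print('carton c scene crop',((proj('scene',(.6461,.0783,.07))-[200,100])*4).round())"
```

```text
0.0537 lipL [149.  87.]
0.0537 backL [191. 147.]
0.0537 backR [270. 129.]
0.0537 hbot [245. 116.]
0.0537 hbotL [230. 119.]
0.0537 hbotR [259. 112.]
pan [0.6458 0.0803]
0.058 lipL [147.  84.]
0.058 backL [189. 144.]
0.058 backR [267. 126.]
0.058 hbot [242. 112.]
0.058 hbotL [227. 116.]
0.058 hbotR [256. 109.]
pan [0.6494 0.078 ]
carton c scene crop [212. 190.]
```

The projection matches the picture to within about 6 px of the 4x crop, or about 4 mm, and the scoop is level. I'll lower it about 43 mm gently.

Call:
jog_arm([
  [0,0.001,0.002,0],
  [0,0.001,0.006,0],
  [0,0.001,0.011,0],
  [0,0.001,0.017,0],
  [0,0.001,0.023,0],
])

```text
time: 12.98
tool_pos: [0.6049, 0.1048, 0.1697]
tool_rot: [0.0, 0.96, -0.28, -0.0]
contact_force: [-0.4, -0.5, -2.2]
gripper_width: 0.226
```

Call:
jog_arm([
  [0,0,0.006,0],
  [0,0,0.011,0],
  [0,0,0.015,0],
  [0,0,0.018,0],
  [0,0,0.02,0],
])

```text
time: 13.4
tool_pos: [0.6051, 0.1047, 0.15]
tool_rot: [0.0, 0.96, -0.28, -0.0]
contact_force: [0.6, -0.4, -1.9]
gripper_width: 0.227
```

Call:
jog_arm([
  [0,0,0,0],
  [0,0,0,0],
  [0,0,0,0],
  [0,0,0,0],
  [0,0,0,0],
])

```text
time: 13.82
tool_pos: [0.6054, 0.1047, 0.151]
tool_rot: [-0.0, 0.96, -0.28, 0.0]
contact_force: [-0.1, 0.1, -1.4]
gripper_width: 0.232
```

```bash
python3 -c "
from h import *
shift(.6049,.1048,.15,-32.7)
f=cams.grab_frame('scene')
save('x',cv2.resize(f[90:280,180:320],None,fx=3,fy=3,interpolation=cv2.INTER_CUBIC),'final')
s=manip.state();print('jv',np.abs(s['joint_vel']).max())"
```

```text
t 13.82 pos [0.6054 0.1047 0.151 ] yaw -32.49 tilt 0.04 j6 2.19 w 0.232 F [-0.1  0.1 -1.4]
shift [-0.0005  0.0002  0.001 ] turn 0.21
jv 0.0017469999838206224
```

View pics/final.png

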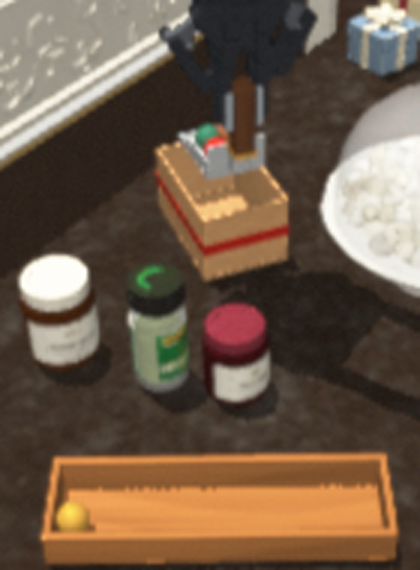

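The final picture shows the loaded scoop just over the carton mouth (crop (222,165)), with the jars and carton where they were and one gold sweet in the tray at (72,517). I'll hand in.

```bash
python3 -c "
from plant import manip
print(manip.job_done())"
```

```text
the job is handed in; nothing more can be done
None
```

I handed the job in at about 14 s of the 51 s, with the loaded scoop held still and level over the carton; no verdict is reported. It holds four chocolates: gold, red, copper and green. The fifth, gold, is still in the tray.

I pushed the scoop to the end of the tray and eased it back so the loose sweet dropped to the tray floor. I then lifted it to about 135 mm underside height, turned it 69° and carried it over the jars.

**Last checks:**
- **Position:** the pan centre works out within about 5 mm of the mouth centre, and the underside about 24 mm above the rim. The underside height is worked out from the tool height, not measured separately from the last picture.
- **Level and in line:** the tool is tilted 0.04° and turned within about 0.5° of the carton's long side.
- **Grip and contact:** the scoop is gripped (opening 0.23), and the wrist reads about 1.4 N, roughly the scoop's weight. That suggests it is touching nothing else.
- **Jars and carton:** they look unmoved in the last picture, but I did not re-measure them.
- **Sweets:** I measured all four in the pan just after the lift. In the last two pictures the handle and back wall partly hide them, so I could not count all four again. The tray held only the one gold sweet, and none lay on the counter in view.

**Disagreement:** two estimates of how far the handle sits behind the grip point differ by about 4 mm, well inside the 20 mm allowance.

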